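# Hang the keyhole cover on the seal press

## Robot

A 6-joint arm with a two-finger parallel gripper is mounted at the origin on the work surface. World frame = base frame: x ahead of the robot, y to its left, z up, the work surface at z = 0. Lengths are in mm, angles in degrees, forces in N, time in s.
With the tool pointing down it reaches from about 300 to 850 mm from the base axis. Payload 4.2 kg.
Tool frame: the origin (TCP) lies at the very end of the fingers, on their centre line; the grasp point (between the pads) lies 19 mm behind it (env.grasp_offset is the distance from the TCP to the grasp point, in mm); z points along the fingers, y is the line along which they close (so a half turn about z gives the same grasp; the last joint's range is limited). The gripper opens to 91 mm and grips with 3 to 60 N. Pads are 32 mm wide; open, the fingers measure 118 mm over their backs; the gripper's body (76 mm by 178 mm) begins 60 mm behind the grasp point.
Start: joints at [-75, 18.312, 89.639, -0, 72.044, -1.146], TCP at [159.902, -552.336, 213.976] pointing down, gripper open.
Joint ranges: [-177.97, 177.97], [-48.28, 115.42], [12.27, 149.76], [-77.06, 257.06], [2.81, 150.46], [-146.56, 146.56]. Speed limits (degrees/s): [147.25, 147.25, 180, 180, 180, 180].

## Interface

Orientations are given as [roll, pitch, yaw] about the fixed x, y, z axes, in that order (R = Rz(yaw) Ry(pitch) Rx(roll)).
In Python, from workcell import env gives the robot as it stands. The module is installed in compiled form; this text tells all that it offers.
- The arm moves only by the tool send_rows, never from a script. Its argument "motion" is a list of rows, each an object of numbers: "tx", "ty", "tz": the shift along the tool's x, y, z in units of 500 mm (1.0 is 500 mm); "rx", "ry", "rz": the turn, a rotation vector about the tool's x, y, z in units of 30 degrees (1.0 is 30 degrees); "gripper": the closure, from -1 (fully open) to 1 (shut). In form: [{"tx": .., "ty": .., "tz": .., "rx": .., "ry": .., "rz": .., "gripper": ..}, ...]. A call has 1 to 12 rows; each row shifts and turns the commanded pose from where the row before left it, along the tool's axes as they then stand; what a row does not reach is not made up. A row lasts 1/8 s, in which the tool goes at most 62.5 mm and 10.7 degrees, less where a joint would pass 70% of its speed; a pose out of reach is approached as far as the arm can. A call with a number of a shift or a turn outside -1 to 1 is refused whole. A call with a gripper value outside its range is refused whole. The fingers move at their own pace and stop on an object; "grip_force" is the grip in N (left out, the last holds). Time passes only in rows, so rows that do not move let the fingers close. It gives the time, the measured TCP pose, the force, the opening and the grip force at its end, in the units of the state.
- env.state(): the state, without advancing time (a new reading comes with each control period).
- env.grab_frame(name): name is "scene" or "top" or "wrist"; returns a dict with "frame" (384x512x3 uint8, red, green, blue), "vertical_fov" (degrees; the focal length in pixels is half the picture's height over the tangent of half this angle, whatever the lens; pixels are square), "cx", "cy" (the principal point, pixels), "rvec" (rotation vector, rad) and "tvec" (3), from world to camera coordinates, as OpenCV has them; the wrist camera has in their place "T_tool_cam" (4x4, takes a point from camera to tool coordinates, whose origin is the TCP and whose axes are the flange's). Camera axes: x right, y down, z forward; pixel columns grow to the right and rows downward; lengths in mm; the calibration is good to about 2 mm. A picture is of the moment at which its call begins: read the wrist's pose just before it. There is no depth.
- env.job_done(): hands the job in; it is judged then, once.
The state is a dict: "time_s": time; "qpos": joint angles; "qvel": joint speeds; "effort": joint torques, N m; "ee_pos": TCP position; "ee_rot": TCP orientation; "force": force on the tool from outside, world axes, zero at the start; "torque": the same for the moment, N m; "gripper_width": finger opening in mm; "gripper_force": force on a finger pad.
Only numpy, scipy, OpenCV 4.12 (cv2) and the standard library are available. Lean on these libraries where they do the work, as an engineer would, in place of code of your own. Each camera call takes 0.05 s, during which the arm holds its last target. There are 200 camera calls.

## Task

The offcut pocket in the sloping front of the red seal press stands open. Take the dark cover plate that has the keyhole (not the one with the plain round hole), lay it on the slope with the screw head through the round end of the keyhole, and pull it straight down the slope until the screw is home in the narrow end; let go of it there, lying flat and straight. Leave the other plate and the teacup where they are.

Things in the scene. Friction and masses are not known exactly. Their poses are not given: they have to be found in the camera images.
- cover_grip (a point): Mid-point of the black grip bar (44 x 18 x 38 mm high; x, y, z) on the loose dark plate to hang, 170 x 110 x 5 mm, 0.3 kg: 28 mm above its underside. x along the plate to the slot end, y across, z up out of it. Plate spans x -55..115 from here. Keyhole on y = 0: round end 42 mm wide centred at x 53, tapering into a 12 mm slot; the screw is fully home at x 97 (44 mm slide).
- screw (a point): Foot of the fixed steel screw on the press's red slope, which rises 20 deg away from the robot. x up the slope, y across, z square out of it. Shank 8 mm; head 18 mm wide, 11.5 to 16.5 mm above the face. Face reaches 40 mm above, 180 mm below, 90 mm to each side; low edge 28 mm over the table; pocket 70 to 145 mm below the screw. Anvil and column from 140 mm to +y, lever 0.44 m high.
- blank: Bystander: the other loose plate, same size, colour and grip bar, but with a plain round hole 42 mm wide and no slot. Origin on its underside; x along the plate to the hole end, z up; its bar is centred at x -25 mm.
- cup: Bystander: cream ceramic teacup with a handle, 80 mm wide, 65 mm high, on the table beyond the plates. Origin at the centre of its foot.
Things that resemble listed ones, but are neither listed nor needed, are in the scene too. What is shaped like the part that bears cover_grip but yellow is not meant.

How it is judged:
By the outcome, as a careful person would: the job done as asked, in the order asked, and still so for the second after the job is handed in, with the robot touching nothing.
It also fails if it takes over 42 s, if anything falls off the work surface, if the arm or the gripper's body presses on something with over 40 N, if the wrist force passes 120 N, or if a joint passes its speed limit or range.

## Working session

There is one attempt and no reset: what is moved stays moved. The work goes in short steps, Python scripts to look and compute and a tool call to move; the robot and the scene stay as the last step left them, time stands still between calls to the robot, and variables do not carry over. Pictures are saved under pics/ and viewed, at most 11 in all, crops included, and the job is handed in when it is done.

Besides the shell and the picture viewer there is one more tool, called after "Call:" as name(argument=value, ...) on one line, values as JSON. send_rows: Moves the arm, as the interface text tells. Shifts and turns lie within -1 to 1; 1 stands for 500 mm of shift or 30 degrees of turn. Its arguments: {"type":"object","properties":{"motion":{"type":"array"},"grip_force":{"type":"number"}},"required":["motion"]}

```bash
mkdir -p pics; cat > h.py <<'E'
import numpy as np, cv2, pickle
from scipy.spatial.transform import Rotation as R
from workcell import env
def grab(n, tag):
    s=env.state(); f=env.grab_frame(n); f['state']=s
    pickle.dump(f,open(f'{tag}.pkl','wb')); return f
def load(tag): return pickle.load(open(f'{tag}.pkl','rb'))
def tool(s):
    T=np.eye(4); T[:3,:3]=R.from_euler('xyz',s['ee_rot'],degrees=True).as_matrix(); T[:3,3]=s['ee_pos']; return T
def cam(f):
    h=f['frame'].shape[0]; fl=h/2/np.tan(np.radians(f['vertical_fov'])/2)
    K=np.array([[fl,0,f['cx']],[0,fl,f['cy']],[0,0,1]])
    if 'rvec' in f:
        M=np.eye(4); M[:3,:3]=cv2.Rodrigues(np.array(f['rvec'],float))[0]; M[:3,3]=np.ravel(f['tvec'])
    else: M=np.linalg.inv(tool(f['state'])@np.array(f['T_tool_cam']))
    return K,M
def proj(f,P):
    K,M=cam(f); p=(M[:3,:3]@np.atleast_2d(P).T+M[:3,3:]); p=K@p; return (p[:2]/p[2]).T
def ray(f,px):
    K,M=cam(f); d=M[:3,:3].T@np.linalg.inv(K)@np.array([px[0],px[1],1.]); return -M[:3,:3].T@M[:3,3], d/np.linalg.norm(d)
def onz(f,px,z):
    o,d=ray(f,px); return o+d*(z-o[2])/d[2]
def tri(obs):
    A=np.zeros((3,3));b=np.zeros(3);rs=[ray(*o) for o in obs]
    for o,d in rs: P=np.eye(3)-np.outer(d,d);A+=P;b+=P@o
    x=np.linalg.solve(A,b); return x,[float(np.linalg.norm((np.eye(3)-np.outer(d,d))@(x-o))) for o,d in rs]
def save(f,name,box=None,s=1):
    im=f['frame'][...,::-1]
    if box: im=im[box[1]:box[3],box[0]:box[2]]
    cv2.imwrite('pics/'+name,cv2.resize(im,None,fx=s,fy=s,interpolation=cv2.INTER_CUBIC))
E
python3 - <<'E'
from h import *
a=grab('scene','s0');b=grab('top','t0')
im=np.vstack([a['frame'],b['frame']])[...,::-1]
cv2.imwrite('pics/a.png',cv2.resize(a['frame'][...,::-1],(800,600)));cv2.imwrite('pics/b.png',cv2.resize(b['frame'][...,::-1],(800,600)))
for f in (a,b): print(f['vertical_fov'],f['cx'],f['cy'],ray(f,(256,192)))
print(env.state(),env.grasp_offset)
w=grab('wrist','w0');print(w['T_tool_cam'])
E
```

```text
53.058615916871986 251.6428492865736 202.5588354742931 (array([827.75735395, 338.17288419, 990.50403682]), array([-0.32523831, -0.50035787, -0.80241015]))
45.36740284300422 252.32746318803416 188.23691737647977 (array([ 374.60701847, -228.77211185, 1461.17497202]), array([ 0.06144224, -0.00782513, -0.99807997]))
{'time_s': 0.1, 'qpos': array([-7.50012691e+01,  1.83471254e+01,  8.96982707e+01,  1.73205021e-04,
        7.20452866e+01, -1.14514301e+00]), 'qvel': array([-0.13610652, -0.09256915, -0.17073139,  0.00032099,  0.02650393,
       -0.16099576]), 'effort': array([ 3.06650727e-04, -4.13332987e+01, -2.32510167e+01,  7.29508116e-02,
        4.22026694e-02, -4.36060225e-05]), 'ee_pos': array([ 159.77123232, -551.88719848,  213.22067529]), 'ee_rot': array([-1.79909339e+02, -1.97696230e-03,  1.61438189e+01]), 'force': array([ 3.98467425e-04, -2.78063172e-02,  4.37138539e-01]), 'torque': array([ 0.00123779, -0.02358173, -0.00826702]), 'gripper_force': 0.0, 'gripper_width': 90.88342442358531} 18.8
[[-5.46825280e-04 -9.62023123e-01 -2.72967417e-01  7.75580027e+01]
 [ 9.99999849e-01 -5.12053196e-04 -1.98625106e-04 -6.59591033e-01]
 [ 5.13081066e-05 -2.72967485e-01  9.62023258e-01 -1.70903615e+02]
 [ 0.00000000e+00  0.00000000e+00  0.00000000e+00  1.00000000e+00]]
```

View pics/a.png

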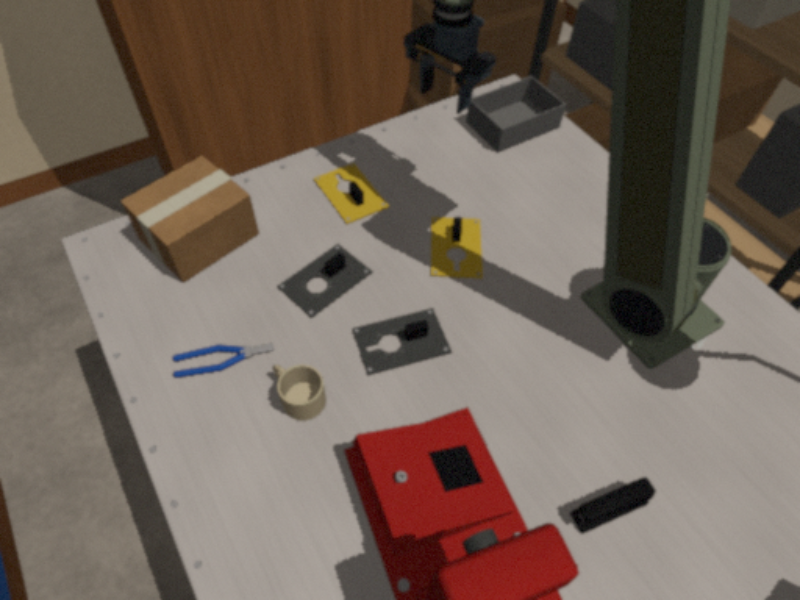

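View pics/b.png

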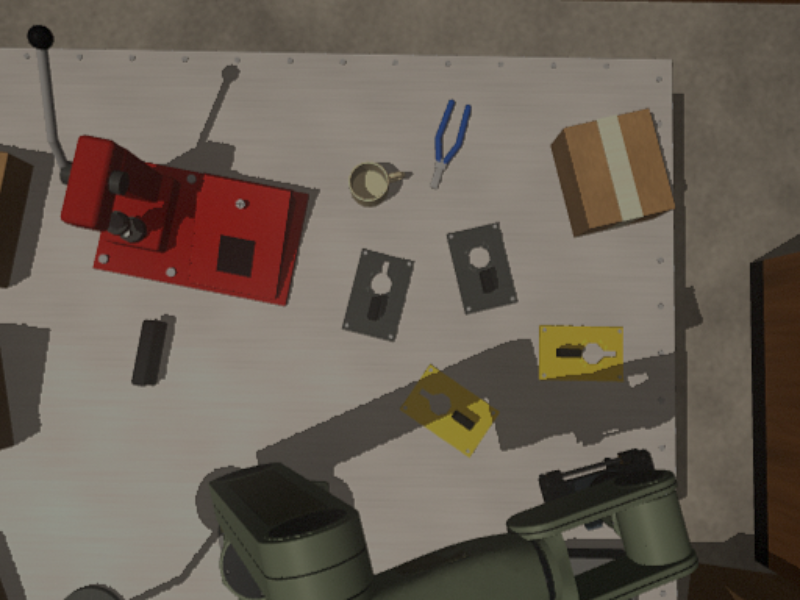

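The scene picture shows the dark keyhole plate at (402,341) and the dark blank at (325,280). Yellow keyhole plates are at (350,193) and (456,247), and the screw is at (401,477). In the top view the keyhole plate is at (378,293), the blank at (482,268), the yellows at (580,352) and (450,410), and the screw at (240,204). I choose the dark plate whose hole tapers into a slot, and check it in close crops.

```bash
python3 - <<'E'
from h import *
save(load('t0'),'c.png',(140,110,300,230),5)
save(load('s0'),'d.png',(215,190,325,325),4.4)
E
```

```text
(no output)
```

View pics/c.png

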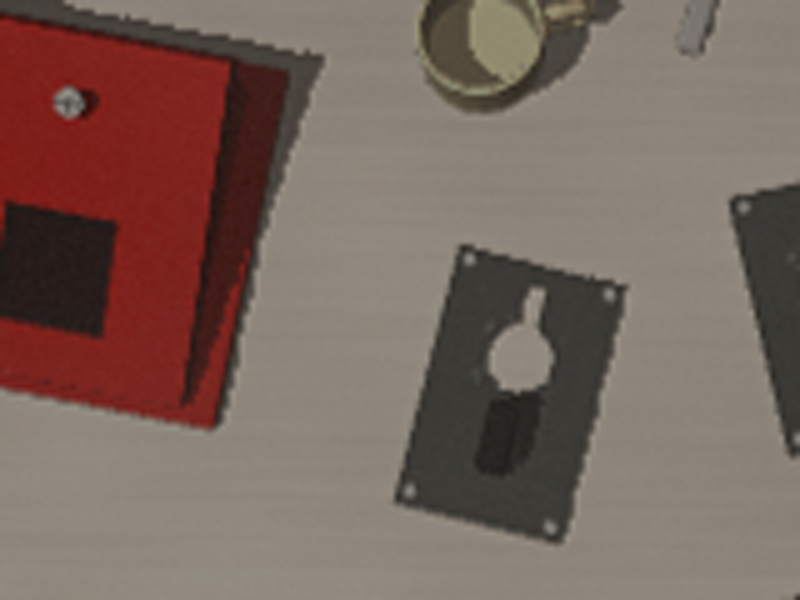

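View pics/d.png

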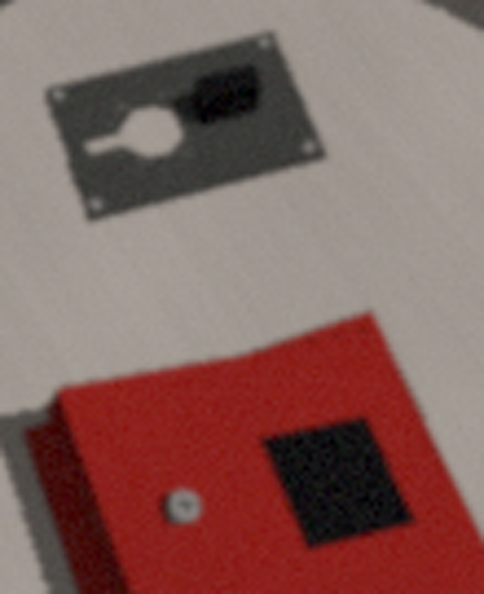

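The crops confirm it: top-crop plate corners are (462,246), (626,287), (563,543), (397,502), with a true keyhole whose slot ends at (537,290). The screw head is at (69,101). In the scene crop the screw is at (184,507), the plate corners at (50,90), (272,33), (325,157), (90,218).

```bash
cat > m.py <<'E'
from h import *
from scipy.optimize import least_squares
t=load('t0');s=load('s0')
ct=lambda p:((np.array(p)+.5)/5-.5+[140,110]); cs=lambda p:((np.array(p)+.5)/4.4-.5+[215,190])
tt=[(462,246),(626,287),(563,543),(397,502)]; ss=[(50,90),(90,218),(325,157),(272,33)]
# order: slot-end left, slot-end right, bar-end right, bar-end left (seen from above, slot up the top picture)
for a,b in zip(tt,ss):
    print(tri([(t,ct(a)),(s,cs(b))]))
print('slot tip',tri([(t,ct((537,290))),(s,cs((86,146)))]))
print('hole',tri([(t,ct((520,357))),(s,cs((152,132)))]))
print('screwhead',tri([(t,ct((69,101))),(s,cs((184,507)))]))
for a,b in zip([(5,203),(117,224),(103,336)],[(310,547),(264,438),(362,420)]): print('pocket',tri([(t,ct(a)),(s,cs(b))]))
print('face low right corner?',tri([(t,ct((185,403))),(s,cs((370,313)))]), 'up right',tri([(t,ct((232,60))),(s,cs((62,392)))]))
print('bar top', tri([(t,ct((496,432))),(s,cs((226,90)))]))
E
python3 m.py
```

```text
(array([ 566.653617  , -176.58669105,  131.02930351]), [17.078175302646198, 17.078175302646212])
(array([ 545.47831396, -256.9680773 , -156.7744839 ]), [22.71292522163005, 22.712925221629963])
(array([ 361.84941565, -211.42694608, -151.18253776]), [27.028245716927145, 27.028245716927213])
(array([ 419.65190589, -145.36652739,  125.20268693]), [21.359047911575118, 21.359047911575118])
slot tip (array([ 543.22149943, -210.97158389,    2.54248728]), [1.602555977625237, 1.6025559776252976])
hole (array([ 498.89942555, -199.9947638 ,    0.54037231]), [0.047517256225161834, 0.04751725622504151])
screwhead (array([639.43546553,  70.70053498, 101.39540663]), [0.520257880639166, 0.5202578806390813])
pocket (array([582.93231222, 115.34046918,  65.30102334]), [1.060062575723709, 1.060062575723765])
pocket (array([570.69717044,  47.37861609,  63.59512836]), [0.01727511466313671, 0.017275114663266797])
pocket (array([504.92546196,  59.0571784 ,  34.30087013]), [0.8342522101931605, 0.8342522101931502])
face low right corner? (array([463.3022781 ,   5.59148151,  42.09891573]), [0.5115532312323824, 0.5115532312324473]) up right (array([665.1128747 , -24.21669344,  97.4148882 ]), [1.7648395962458112, 1.7648395962457275])
bar top (array([ 448.83196638, -186.46853306,   32.55687211]), [0.2989467268421296, 0.29894672684215023])
```

```bash
sed -i 's/^ss=.*//; s/ss=\[.*$/ss=[(90,218),(50,90),(272,33),(325,157)]/' m.py; cat >> m.py <<'E'
print('--- fits')
X=np.array([[115,55],[115,-55],[-55,-55],[-55,55],[53,0]])
def res(p):
    c,q=np.cos(p[2]),np.sin(p[2]); P=np.c_[p[0]+c*X[:,0]-q*X[:,1],p[1]+q*X[:,0]+c*X[:,1],np.full(5,p[3])]
    return np.r_[(proj(t,P)-[ct(a) for a in tt+[(520,357)]]).ravel(),(proj(s,P)-[cs(a) for a in ss+[(152,132)]]).ravel()]
r=least_squares(res,[450,-190,-.2,5]);print('plate bar xy,yaw,ztop',r.x[:2],np.degrees(r.x[2]),r.x[3],np.abs(r.fun).max())
def fr(p): return R.from_euler('xyz',[0,-20,np.degrees(p[3])],degrees=True).as_matrix()
Q=lambda p:np.array([[0,0,16.5],[-70,p[4],0],[-70,p[5],0],[-145,p[5],0],[-180,-90,0],[40,-90,0]])@fr(p).T+p[:3]
A=[(69,101),(5,203),(117,224),(103,336),(185,403),(232,60)];B=[(184,507),(310,547),(264,438),(362,420),(370,313),(62,392)]
rs=lambda p:np.r_[(proj(t,Q(p))-[ct(a) for a in A]).ravel(),(proj(s,Q(p))-[cs(a) for a in B]).ravel()]
r2=least_squares(rs,[645,70,86,-.17,30,-30],loss='soft_l1');p=r2.x
print('screw foot',p[:3],np.degrees(p[3]),p[4:],rs(p).reshape(-1,2).round(1).tolist())
np.save('fit.npy',np.r_[r.x,p])
E
python3 m.py
```

```text
(array([ 569.55647945, -161.60859007,    1.57306868]), [0.17757656838432298, 0.1775765683839694])
(array([ 544.15227697, -266.29143419,    1.71310635]), [1.0178372980249417, 1.017837298024971])
(array([ 3.80830415e+02, -2.29530133e+02,  6.66118191e-02]), [0.25029534160939854, 0.25029534160939293])
(array([ 405.23268867, -123.65831715,   -2.33461598]), [0.18180038462310244, 0.18180038462306228])
slot tip (array([ 543.22149943, -210.97158389,    2.54248728]), [1.602555977625237, 1.6025559776252976])
hole (array([ 498.89942555, -199.9947638 ,    0.54037231]), [0.047517256225161834, 0.04751725622504151])
screwhead (array([639.43546553,  70.70053498, 101.39540663]), [0.520257880639166, 0.5202578806390813])
pocket (array([582.93231222, 115.34046918,  65.30102334]), [1.060062575723709, 1.060062575723765])
pocket (array([570.69717044,  47.37861609,  63.59512836]), [0.01727511466313671, 0.017275114663266797])
pocket (array([504.92546196,  59.0571784 ,  34.30087013]), [0.8342522101931605, 0.8342522101931502])
face low right corner? (array([463.3022781 ,   5.59148151,  42.09891573]), [0.5115532312323824, 0.5115532312324473]) up right (array([665.1128747 , -24.21669344,  97.4148882 ]), [1.7648395962458112, 1.7648395962457275])
bar top (array([ 448.83196638, -186.46853306,   32.55687211]), [0.2989467268421296, 0.29894672684215023])
--- fits
plate bar xy,yaw,ztop [ 446.00772001 -188.56609953] -13.14276902020508 -0.3191012996978295 0.9860226735156346
screw foot [643.09258261  70.19421352  87.33504455] -8.786422097875445 [ 35.15000053 -32.81804782] [[-0.1, 0.4], [0.5, -0.3], [-0.1, -0.8], [0.1, 0.2], [0.5, 0.6], [-0.4, -0.2], [1.0, -0.5], [0.1, 0.3], [-0.7, 0.6], [0.8, -0.9], [0.2, 2.9], [-1.3, -0.5]]
```

```bash
cat > go.py <<'E'
from h import *
def plan(pos,Rt,n=1):
    "turn first, then shift: units of the interface, total"
    T=tool(env.state()); rv=R.from_matrix(T[:3,:3].T@Rt).as_rotvec(degrees=True)/30
    d=Rt.T@(np.array(pos)-T[:3,3])/500
    d0=T[:3,:3].T@(np.array(pos)-T[:3,3])/500
    print('turn',rv.round(4),'| shift after turn',d.round(4),'| shift before turn',d0.round(4),'| mm',np.round(d*500,1))
def down(yaw): return R.from_euler('xyz',[180,0,yaw],degrees=True).as_matrix()
E
python3 - <<'E'
from go import *
plan([446,-188.5,170],down(-13.1))
E
```

```text
turn [-2.500e-03  6.000e-04  9.749e-01] | shift after turn [ 0.3927 -0.8377  0.0866] | shift before turn [ 0.752  -0.539   0.0874] | mm [ 196.4 -418.9   43.3]
```

Call:
send_rows(motion=[{"rz": 0.325, "gripper": -1}, {"rz": 0.325, "gripper": -1}, {"rz": 0.325, "gripper": -1}, {"tx": 0.049, "ty": -0.105, "tz": 0.011, "gripper": -1}, {"tx": 0.049, "ty": -0.105, "tz": 0.011, "gripper": -1}, {"tx": 0.049, "ty": -0.105, "tz": 0.011, "gripper": -1}, {"tx": 0.049, "ty": -0.105, "tz": 0.011, "gripper": -1}, {"tx": 0.049, "ty": -0.105, "tz": 0.011, "gripper": -1}, {"tx": 0.049, "ty": -0.105, "tz": 0.011, "gripper": -1}, {"tx": 0.049, "ty": -0.105, "tz": 0.011, "gripper": -1}, {"tx": 0.049, "ty": -0.105, "tz": 0.011, "gripper": -1}, {"gripper": -1}], grip_force=30)

```text
invalid input at $.motion[0]: expected keys tx, ty, tz, rx, ry, rz, gripper
```

```bash
python3 - <<'E'
from go import *
s=env.state();print(s['time_s'],s['ee_pos'],s['ee_rot'],s['qvel'].round(2))
w=grab('wrist','w1');save(w,'e.png',None,1.5)
c=np.load('fit.npy');print(proj(w,[[c[0],c[1],43]]))
E
```

```text
0.15 [ 159.81161468 -551.96724641  213.32342416] [-1.79924611e+02 -6.55679120e-04  1.61461089e+01] [-0.   -0.15 -0.22  0.03  0.02 -0.06]
[[-101.48024438 -306.57968364]]
```

View pics/e.png

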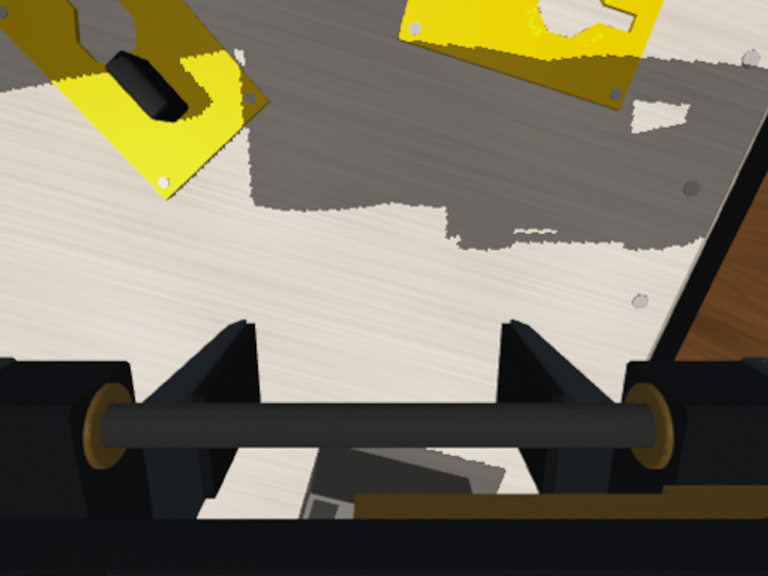

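That call was refused because every key is needed. The picture is still from the start pose: yellow plates at the top, fingertips at (245,325) and (510,325).

Call:
send_rows(motion=[{"tx": 0, "ty": 0, "tz": 0, "rx": 0, "ry": 0, "rz": 0.325, "gripper": -1}, {"tx": 0, "ty": 0, "tz": 0, "rx": 0, "ry": 0, "rz": 0.325, "gripper": -1}, {"tx": 0, "ty": 0, "tz": 0, "rx": 0, "ry": 0, "rz": 0.325, "gripper": -1}, {"tx": 0.049, "ty": -0.105, "tz": 0.011, "rx": 0, "ry": 0, "rz": 0, "gripper": -1}, {"tx": 0.049, "ty": -0.105, "tz": 0.011, "rx": 0, "ry": 0, "rz": 0, "gripper": -1}, {"tx": 0.049, "ty": -0.105, "tz": 0.011, "rx": 0, "ry": 0, "rz": 0, "gripper": -1}, {"tx": 0.049, "ty": -0.105, "tz": 0.011, "rx": 0, "ry": 0, "rz": 0, "gripper": -1}, {"tx": 0.049, "ty": -0.105, "tz": 0.011, "rx": 0, "ry": 0, "rz": 0, "gripper": -1}, {"tx": 0.049, "ty": -0.105, "tz": 0.011, "rx": 0, "ry": 0, "rz": 0, "gripper": -1}, {"tx": 0.049, "ty": -0.105, "tz": 0.011, "rx": 0, "ry": 0, "rz": 0, "gripper": -1}, {"tx": 0.049, "ty": -0.105, "tz": 0.011, "rx": 0, "ry": 0, "rz": 0, "gripper": -1}, {"tx": 0, "ty": 0, "tz": 0, "rx": 0, "ry": 0, "rz": 0, "gripper": -1}], grip_force=30)

```text
time_s: 1.7
ee_pos: [447.6, -184.8, 169.4]
ee_rot: [-180.0, 0.0, -12.8]
force: [0.0, 0.5, -0.3]
gripper_width: 91.3
gripper_force: 0.0
```

```bash
python3 - <<'E'
from go import *
s=env.state();print(s['time_s'],s['ee_pos'],s['ee_rot'],s['qvel'].round(2))
w=grab('wrist','w1');save(w,'f.png',None,1.5)
c=np.load('fit.npy');print(proj(w,[[c[0],c[1],43]]))
E
```

```text
1.7 [ 447.58117935 -184.78105475  169.42668333] [-1.79955136e+02  3.40429016e-02 -1.27676658e+01] [-4.14 -0.91  0.74 -2.34  0.68 -1.57]
[[257.04126062 186.50767002]]
```

View pics/f.png

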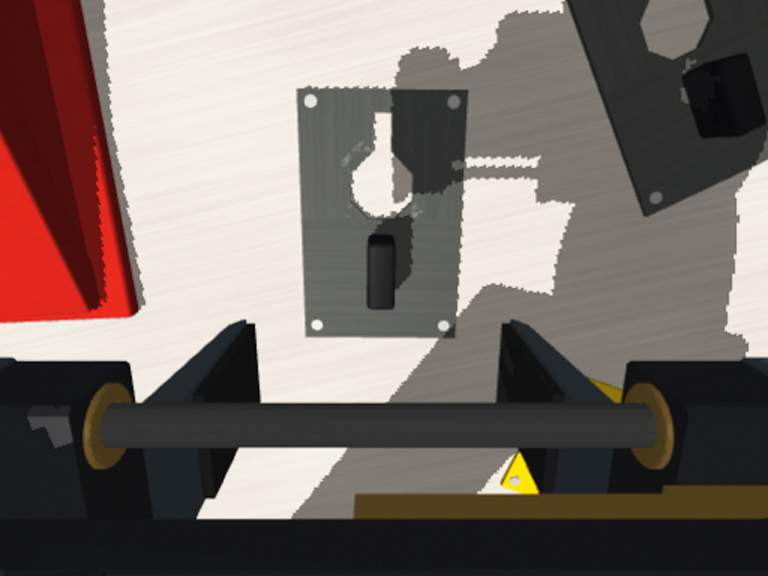

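The wrist picture shows the keyhole plate with corners at (297,88), (467,90), (455,337), (306,337). The hole is at (382,184), the top of the bar at about (381,277), and the blank is upper right. I refine the plate pose from it.

```bash
python3 - <<'E'
from go import *
from scipy.optimize import least_squares
w=load('w1')
u=(np.array([(297,88),(467,90),(455.5,337),(306,337)])+.5)/1.5-.5
X=np.array([[115,55],[115,-55],[-55,-55],[-55,55]])
for z in (5,None):
  def res(p):
    c,q=np.cos(p[2]),np.sin(p[2]); zz=z if z else p[3]
    return (proj(w,np.c_[p[0]+c*X[:,0]-q*X[:,1],p[1]+q*X[:,0]+c*X[:,1],np.full(4,zz)])-u).ravel()
  r=least_squares(res,[446,-188,-.2,5][:3 if z else 4]);print(r.x,np.degrees(r.x[2]),r.fun.round(2))
t=load('t0')
print('bar top',tri([(w,(np.array([381,277])+.5)/1.5-.5),(t,(np.array([496,432])+.5)/5-.5+[140,110])]))
# bar top height from its apparent width (18 mm) 
K,M=cam(w);wd=26.5/1.5;print('dist',K[0,0]*18/wd,'cam',ray(w,(1,1))[0], 'onz47',onz(w,(253.8,184.5),47),'onz43',onz(w,(253.8,184.5),43),'onz38',onz(w,(253.8,184.5),38))
plan([r.x[0],r.x[1],9.5],down(np.degrees(r.x[2])))
E
```

```text
[ 4.48087374e+02 -1.86166592e+02 -2.27668003e-01] -13.04441571784449 [-0.54  0.29  0.71 -0.52 -0.07  0.41 -0.13 -0.02]
[ 4.48015507e+02 -1.86157637e+02 -2.27669507e-01  3.85307321e+00] -13.044501855072284 [-0.34  0.52  0.51 -0.3  -0.23  0.09  0.03 -0.34]
bar top (array([ 448.55832186, -186.49890963,   42.99035525]), [0.46129153349193674, 0.4612915334918748])
dist 331.10606692581877 cam [ 523.10187742 -201.24932672  340.28541043] onz47 [ 449.59927781 -186.21315007   47.        ] onz43 [ 448.59680586 -186.0080778    43.        ] onz38 [ 447.34371592 -185.75173745   38.        ]
turn [0.0004 0.0019 0.0054] | shift after turn [ 0.0028 -0.0011  0.3201] | shift before turn [ 0.0032 -0.0012  0.3201] | mm [  1.4  -0.6 160.1]
```

Call:
send_rows(motion=[{"tx": 0, "ty": 0, "tz": 0, "rx": 0, "ry": 0, "rz": 0, "gripper": -1}, {"tx": 0, "ty": 0, "tz": 0.08, "rx": 0, "ry": 0, "rz": 0, "gripper": -1}, {"tx": 0, "ty": 0, "tz": 0.08, "rx": 0, "ry": 0, "rz": 0, "gripper": -1}, {"tx": 0, "ty": 0, "tz": 0.05, "rx": 0, "ry": 0, "rz": 0, "gripper": -1}, {"tx": 0, "ty": 0, "tz": 0, "rx": 0, "ry": 0, "rz": 0, "gripper": -1}, {"tx": 0, "ty": 0, "tz": 0, "rx": 0, "ry": 0, "rz": 0, "gripper": -1}])

```text
time_s: 2.5
ee_pos: [446.4, -188.9, 66.0]
ee_rot: [180.0, -0.1, -13.2]
force: [-0.6, 0.3, 0.6]
gripper_width: 91.6
gripper_force: 0.0
```

```bash
python3 -c "
from go import *
plan([448.2,-186.2,10],down(-13.05))"
```

```text
turn [ 0.001  -0.0038 -0.005 ] | shift after turn [ 0.0022 -0.0061  0.112 ] | shift before turn [ 0.002  -0.0061  0.112 ] | mm [ 1.1 -3.  56. ]
```

Call:
send_rows(motion=[{"tx": 0.002, "ty": -0.006, "tz": 0, "rx": 0, "ry": 0, "rz": -0.005, "gripper": -1}, {"tx": 0, "ty": 0, "tz": 0.056, "rx": 0, "ry": 0, "rz": 0, "gripper": -1}, {"tx": 0, "ty": 0, "tz": 0.056, "rx": 0, "ry": 0, "rz": 0, "gripper": -1}, {"tx": 0, "ty": 0, "tz": 0, "rx": 0, "ry": 0, "rz": 0, "gripper": -1}, {"tx": 0, "ty": 0, "tz": 0, "rx": 0, "ry": 0, "rz": 0, "gripper": -1}, {"tx": 0, "ty": 0, "tz": 0, "rx": 0, "ry": 0, "rz": 0, "gripper": 1}, {"tx": 0, "ty": 0, "tz": 0, "rx": 0, "ry": 0, "rz": 0, "gripper": 1}, {"tx": 0, "ty": 0, "tz": 0, "rx": 0, "ry": 0, "rz": 0, "gripper": 1}, {"tx": 0, "ty": 0, "tz": 0, "rx": 0, "ry": 0, "rz": 0, "gripper": 1}, {"tx": 0, "ty": 0, "tz": 0, "rx": 0, "ry": 0, "rz": 0, "gripper": 1}, {"tx": 0, "ty": 0, "tz": 0, "rx": 0, "ry": 0, "rz": 0, "gripper": 1}], grip_force=40)

```text
time_s: 3.88
ee_pos: [447.7, -185.0, 8.9]
ee_rot: [180.0, 0.0, -13.0]
force: [0.3, -0.7, -0.4]
gripper_width: 33.9
gripper_force: 0.0
```

Call:
send_rows(motion=[{"tx": 0, "ty": 0, "tz": 0, "rx": 0, "ry": 0, "rz": 0, "gripper": 1}, {"tx": 0, "ty": 0, "tz": 0, "rx": 0, "ry": 0, "rz": 0, "gripper": 1}, {"tx": 0, "ty": 0, "tz": 0, "rx": 0, "ry": 0, "rz": 0, "gripper": 1}, {"tx": 0, "ty": 0, "tz": 0, "rx": 0, "ry": 0, "rz": 0, "gripper": 1}, {"tx": 0, "ty": 0, "tz": -0.03, "rx": 0, "ry": 0, "rz": 0, "gripper": 1}, {"tx": 0, "ty": 0, "tz": -0.08, "rx": 0, "ry": 0, "rz": 0, "gripper": 1}, {"tx": 0, "ty": 0, "tz": -0.08, "rx": 0, "ry": 0, "rz": 0, "gripper": 1}, {"tx": 0, "ty": 0, "tz": -0.08, "rx": 0, "ry": 0, "rz": 0, "gripper": 1}, {"tx": 0, "ty": 0, "tz": -0.08, "rx": 0, "ry": 0, "rz": 0, "gripper": 1}, {"tx": 0, "ty": 0, "tz": -0.05, "rx": 0, "ry": 0, "rz": 0, "gripper": 1}, {"tx": 0, "ty": 0, "tz": 0, "rx": 0, "ry": 0, "rz": 0, "gripper": 1}, {"tx": 0, "ty": 0, "tz": 0, "rx": 0, "ry": 0, "rz": 0, "gripper": 1}])

```text
time_s: 5.38
ee_pos: [446.5, -184.5, 207.2]
ee_rot: [-180.0, 0.2, -13.0]
force: [0.1, 0.6, -4.6]
gripper_width: 17.8
gripper_force: 40.0
```

```bash
cat >> go.py <<'E'
def slope(foot,psi,xyz):
    Rs=R.from_euler('xyz',[0,-20,psi],degrees=True).as_matrix()
    return np.array(foot)+Rs@np.array(xyz,float), Rs@np.diag([1,-1,-1.])
E
python3 -c "
from go import *
c=np.load('fit.npy');print(env.state()['ee_pos'],env.state()['ee_rot'])
for q in ([-53,-130,95],[-53,0,95]):
  P,Rt=slope(c[4:7],-9.3,q);print(P);plan(P,Rt)"
```

```text
[ 446.47988645 -184.45342235  207.23854093] [-179.96289605    0.20099505  -12.95420175]
[540.87018035 -44.79774255 158.47877592]
turn [ 0.0198  0.6731 -0.1208] | shift after turn [ 0.0993 -0.3061  0.1399] | shift before turn [ 0.1217 -0.3145  0.0973] | mm [  49.6 -153.1   70. ]
[561.8786771   83.49350058 158.47877592]
turn [ 0.0198  0.6731 -0.1208] | shift after turn [ 0.0993 -0.5661  0.1399] | shift before turn [ 0.1051 -0.5739  0.0975] | mm [  49.6 -283.1   70. ]
```

Call:
send_rows(motion=[{"tx": 0, "ty": 0, "tz": 0, "rx": 0.007, "ry": 0.2244, "rz": -0.04, "gripper": 1}, {"tx": 0, "ty": 0, "tz": 0, "rx": 0.007, "ry": 0.2244, "rz": -0.04, "gripper": 1}, {"tx": 0, "ty": 0, "tz": 0, "rx": 0.006, "ry": 0.2244, "rz": -0.04, "gripper": 1}, {"tx": 0.025, "ty": -0.0765, "tz": 0.015, "rx": 0, "ry": 0, "rz": 0, "gripper": 1}, {"tx": 0.025, "ty": -0.0765, "tz": 0.015, "rx": 0, "ry": 0, "rz": 0, "gripper": 1}, {"tx": 0.025, "ty": -0.0765, "tz": 0.015, "rx": 0, "ry": 0, "rz": 0, "gripper": 1}, {"tx": 0.025, "ty": -0.0765, "tz": 0.015, "rx": 0, "ry": 0, "rz": 0, "gripper": 1}, {"tx": 0, "ty": 0, "tz": 0, "rx": 0, "ry": 0, "rz": 0, "gripper": 1}, {"tx": 0, "ty": 0, "tz": 0, "rx": 0, "ry": 0, "rz": 0, "gripper": 1}, {"tx": 0, "ty": 0, "tz": 0, "rx": 0, "ry": 0, "rz": 0, "gripper": 1}])

```text
time_s: 6.62
ee_pos: [528.0, -44.1, 197.1]
ee_rot: [179.9, -20.1, -9.4]
force: [0.3, 0.3, -3.4]
gripper_width: 17.8
gripper_force: 40.0
```

```bash
python3 -c "
from go import *
c=np.load('fit.npy');print(env.state()['ee_pos'],env.state()['ee_rot'])
w=grab('wrist','w2');save(w,'g.png',None,1.5)
print('pred head',(proj(w,slope(c[4:7],-9.3,[0,0,16.5])[0])+.5)*1.5-.5)
P,Rt=slope(c[4:7],-9.3,[-53,0,60]);print(P);plan(P,Rt)"
```

```text
[527.98694476 -44.14529986 197.10662427] [179.93578192 -20.09016719  -9.38305227]
pred head [[154.69360747 197.56242113]]
[573.69203577  81.55898891 125.5895342 ]
turn [ 0.0031 -0.0045 -0.003 ] | shift after turn [-0.003  -0.263   0.1519] | shift before turn [-0.0038 -0.2632  0.1515] | mm [  -1.5 -131.5   75.9]
```

View pics/g.png

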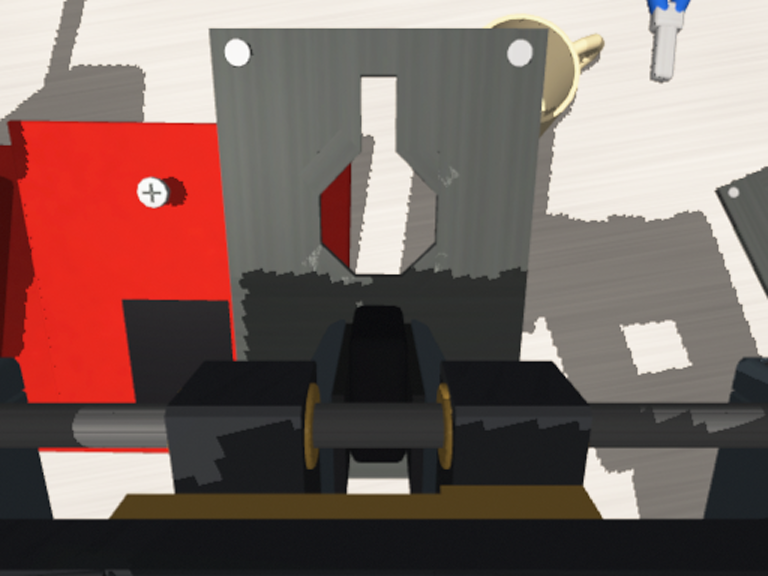

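The wrist picture shows the held plate straight in the gripper, with top corners (209,28) and (547,28), slot (361–397, 75) and hole centre about (378,213). The screw head is at (152,191), about 6 px from the prediction. The pocket's upper edge is level at row 300. I refine both poses.

```bash
cat > ref.py <<'E'
from go import *
from scipy.optimize import least_squares
w=load('w2');K,_=cam(w);im=w['frame'].astype(int)
hl=lambda p:(np.array(p)+.5)/1.5-.5
# plate in tool frame
C=np.linalg.inv(np.array(w['T_tool_cam']))
def pt(P): 
    q=K@(C[:3,:3]@np.atleast_2d(P).T+C[:3,3:]);return (q[:2]/q[2]).T
X=np.array([[115,55],[115,-55],[97+6,6],[97+6,-6]]);u=hl([(209,28),(547,28),(361,75),(397,75)])
def pl(p):
    c,s=np.cos(p[2]),np.sin(p[2]);return np.c_[p[0]+c*X[:,0]-s*X[:,1],-(p[1]+s*X[:,0]+c*X[:,1]),np.full(4,p[3])]
r=least_squares(lambda p:(pt(pl(p))-u)[[0,1]].ravel(),[0,0,0,3.9]);print('plate in tool dx,dy,deg,z',r.x.round(2),np.degrees(r.x[2]),r.fun.round(2),(pt(pl(r.x))-u).round(2).tolist())
# red mask edges
red=(im[...,0]>150)&(im[...,1]<90)
f=lambda xs,ys:np.polyfit(xs,ys,1)
xs=np.arange(12,138);top=[np.argmax(red[:,x]) for x in xs];e=f(xs,top);print('upper edge',e,np.degrees(np.arctan(e[0])))
xs=np.arange(90,150);pk=[150+np.argmin(red[150:,x]) for x in xs];e2=f(xs,pk);print('pocket edge',e2)
xs=np.arange(35,100);lo=[len(red)-1-np.argmax(red[::-1,x]) for x in xs];e3=f(xs,lo);print('lower',e3,lo[::12])
ys=np.arange(205,260);lf=[70+np.argmin(red[y,70:]) for y in ys];print('pocket left',lf[::6])
# world plane fit
t=load('t0');s=load('s0')
exec(open('m.py').read().split("tt=")[0].split('s=load')[1].split('\n',1)[1])
A=[(69,101),(5,203),(117,224),(103,336)];B=[(184,507),(310,547),(264,438),(362,420)]
def fr(p): return R.from_euler('xyz',[0,-20,p[3]],degrees=True).as_matrix()
Q=lambda p:np.array([[0,0,16.5],[-70,p[4],0],[-70,p[5],0],[-145,p[5],0]])@fr(p).T+p[:3]
def rs(p):
    q=np.array([[0,0,16.5],[-70,p[4],0],[40,30,0],[40,85,0],[-70,15,0]])@fr(p).T+p[:3];v=proj(w,q)
    return np.r_[(proj(t,Q(p))-[ct(a) for a in A]).ravel(),(proj(s,Q(p))-[cs(a) for a in B]).ravel(),
     4*(v[0]-hl((152,191.5))),4*(v[1]-hl((123,300))), 4*(v[2,1]-np.polyval(e,v[2,0])),4*(v[3,1]-np.polyval(e,v[3,0])),4*(v[4,1]-np.polyval(e2,v[4,0]))]
r2=least_squares(rs,[643,70,87,-9.3,35,-33],x_scale=[1,1,1,.1,1,1],loss='soft_l1');print(r2.x.round(2),rs(r2.x)[-7:].round(2))
np.save('foot.npy',r2.x[:4])
for z in (87.3,88.5,89.6): print(z,onz(w,hl((152,191.5)),z+16.5*np.cos(np.radians(20)))-R.from_euler('xyz',[0,-20,-9.3],degrees=True).apply([0,0,16.5]))
E
python3 ref.py
```

```text
plate in tool dx,dy,deg,z [ 1.01  0.75 -0.    5.02] -0.02883754248942407 [-0.  0. -0. -0.] [[-0.0, 0.0], [-0.0, -0.0], [-0.7, -4.63], [-0.62, -4.63]]
upper edge [-1.39182602e-02  8.29575453e+01] -0.797406080657243
pocket edge [1.04978677e-16 2.00000000e+02]
lower [5.33216783e-03 2.99704283e+02] [np.int64(300), np.int64(300), np.int64(300), np.int64(300), np.int64(300), np.int64(300)]
pocket left [np.int64(82), np.int64(83), np.int64(84), np.int64(84), np.int64(85), np.int64(86), np.int64(87), np.int64(88), np.int64(88), np.int64(89)]
[645.56  70.64  89.29  -8.35  36.21 -32.57] [ 0.03  3.18  0.07  1.18 -1.01  0.   -1.12]
87.3 [646.95543534  71.2959617   87.3       ]
88.5 [646.53082022  70.79400354  88.5       ]
89.6 [646.14158969  70.33387522  89.6       ]
```

```bash
python3 -c "
from go import *
P,Rt=slope([646.3,70.5,89],-9.3,[-54,-0.75,55]);print(P);plan(P,Rt)"
```

```text
[577.53853193  81.00013271 122.2140064 ]
turn [ 0.0031 -0.0045 -0.003 ] | shift after turn [ 0.002  -0.2631  0.1609] | shift before turn [ 0.0012 -0.2634  0.1605] | mm [   1.  -131.6   80.4]
```

Call:
send_rows(motion=[{"tx": 0.002, "ty": -0.066, "tz": 0, "rx": 0.003, "ry": -0.004, "rz": -0.003, "gripper": 1}, {"tx": 0, "ty": -0.066, "tz": 0, "rx": 0, "ry": 0, "rz": 0, "gripper": 1}, {"tx": 0, "ty": -0.066, "tz": 0, "rx": 0, "ry": 0, "rz": 0, "gripper": 1}, {"tx": 0, "ty": -0.065, "tz": 0.04, "rx": 0, "ry": 0, "rz": 0, "gripper": 1}, {"tx": 0, "ty": 0, "tz": 0.06, "rx": 0, "ry": 0, "rz": 0, "gripper": 1}, {"tx": 0, "ty": 0, "tz": 0.06, "rx": 0, "ry": 0, "rz": 0, "gripper": 1}, {"tx": 0, "ty": 0, "tz": 0, "rx": 0, "ry": 0, "rz": 0, "gripper": 1}, {"tx": 0, "ty": 0, "tz": 0, "rx": 0, "ry": 0, "rz": 0, "gripper": 1}, {"tx": 0, "ty": 0, "tz": 0, "rx": 0, "ry": 0, "rz": 0, "gripper": 1}])

```text
time_s: 7.8
ee_pos: [578.8, 81.8, 124.8]
ee_rot: [-179.9, -20.2, -9.3]
force: [-0.4, -0.8, -2.7]
gripper_width: 17.7
gripper_force: 40.0
```

```bash
python3 -c "
from go import *
print(env.state()['ee_pos'],env.state()['ee_rot'])
w=grab('wrist','w3');save(w,'i.png',None,1.5)
print('pred head',(proj(w,slope([646.3,70.5,89],-9.3,[0,0,16.5])[0])+.5)*1.5-.5)
P,Rt=slope([646.3,70.5,89],-9.3,[-54,-.75,12]);print(P);plan(P,Rt)"
```

```text
[578.80886529  81.80394105 124.83804817] [-179.92703609  -20.23902356   -9.26387334]
pred head [[380.45480693 212.83698321]]
[592.05208687  78.62344694  81.80722371]
turn [-0.0027 -0.0074  0.0015] | shift after turn [-0.0035  0.0021  0.09  ] | shift before turn [-0.0038  0.0022  0.0899] | mm [-1.7  1.  45. ]
```

View pics/i.png

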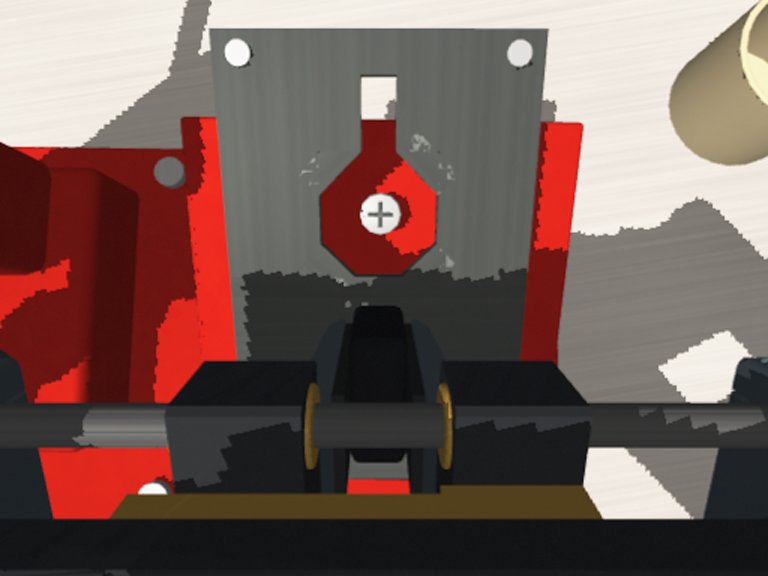

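The screw head is at (380,214), inside the hole centred at (378,213), which matches the prediction. The right face edge (583,124)–(557,362) runs parallel to the plate, so I lower it.

Call:
send_rows(motion=[{"tx": -0.003, "ty": 0.002, "tz": 0.03, "rx": -0.003, "ry": -0.007, "rz": 0.001, "gripper": 1}, {"tx": 0, "ty": 0, "tz": 0.03, "rx": 0, "ry": 0, "rz": 0, "gripper": 1}, {"tx": 0, "ty": 0, "tz": 0.026, "rx": 0, "ry": 0, "rz": 0, "gripper": 1}, {"tx": 0, "ty": 0, "tz": 0, "rx": 0, "ry": 0, "rz": 0, "gripper": 1}, {"tx": 0, "ty": 0, "tz": 0, "rx": 0, "ry": 0, "rz": 0, "gripper": 1}, {"tx": 0, "ty": 0, "tz": 0, "rx": 0, "ry": 0, "rz": 0, "gripper": 1}])

```text
time_s: 8.6
ee_pos: [591.2, 78.8, 82.6]
ee_rot: [179.9, -19.9, -9.3]
force: [-0.2, -0.3, -4.0]
gripper_width: 18.2
gripper_force: 40.0
```

```bash
python3 -c "
from go import *
s=env.state();print(s['ee_pos'],s['ee_rot'],s['force'])
P,Rt=slope([646.3,70.5,89],-9.3,[-54,-.75,9]);print(P);plan(P,Rt)"
```

```text
[591.20034018  78.79147267  82.55997734] [179.94189208 -19.90279492  -9.25507085] [-0.20591084 -0.31063743 -3.97604998]
[593.06466047  78.45763165  78.98814585]
turn [0.0014 0.0032 0.0014] | shift after turn [0.0011 0.0001 0.008 ] | shift before turn [0.0011 0.0001 0.008 ] | mm [0.6 0.  4. ]
```

Call:
send_rows(motion=[{"tx": 0.001, "ty": 0, "tz": 0.004, "rx": 0.001, "ry": 0.003, "rz": 0, "gripper": 1}, {"tx": 0, "ty": 0, "tz": 0.002, "rx": 0, "ry": 0, "rz": 0, "gripper": 1}, {"tx": 0, "ty": 0, "tz": 0, "rx": 0, "ry": 0, "rz": 0, "gripper": 1}, {"tx": 0, "ty": 0, "tz": 0, "rx": 0, "ry": 0, "rz": 0, "gripper": 1}])

```text
time_s: 9.1
ee_pos: [592.5, 78.6, 79.7]
ee_rot: [180.0, -20.0, -9.2]
force: [-0.5, 1.0, -2.6]
gripper_width: 17.9
gripper_force: 40.0
```

Call:
send_rows(motion=[{"tx": 0, "ty": 0, "tz": 0.002, "rx": 0, "ry": 0, "rz": 0, "gripper": 1}, {"tx": 0, "ty": 0, "tz": 0, "rx": 0, "ry": 0, "rz": 0, "gripper": 1}, {"tx": 0, "ty": 0, "tz": 0, "rx": 0, "ry": 0, "rz": 0, "gripper": 1}])

```text
time_s: 9.48
ee_pos: [592.6, 78.6, 79.6]
ee_rot: [180.0, -20.0, -9.2]
force: [-5.4, 1.3, 5.0]
gripper_width: 18.0
gripper_force: 40.0
```

Call:
send_rows(motion=[{"tx": 0, "ty": 0, "tz": 0.002, "rx": 0, "ry": 0, "rz": 0, "gripper": 1}, {"tx": 0, "ty": 0, "tz": 0, "rx": 0, "ry": 0, "rz": 0, "gripper": 1}, {"tx": 0, "ty": 0, "tz": 0, "rx": 0, "ry": 0, "rz": 0, "gripper": 1}])

```text
time_s: 9.85
ee_pos: [592.7, 78.6, 79.5]
ee_rot: [180.0, -20.0, -9.2]
force: [-9.1, 2.5, 12.6]
gripper_width: 17.6
gripper_force: 40.0
```

Call:
send_rows(motion=[{"tx": 0, "ty": 0, "tz": -0.002, "rx": 0, "ry": 0, "rz": 0, "gripper": 1}, {"tx": -0.01, "ty": 0, "tz": 0, "rx": 0, "ry": 0, "rz": 0, "gripper": 1}, {"tx": -0.01, "ty": 0, "tz": 0, "rx": 0, "ry": 0, "rz": 0, "gripper": 1}, {"tx": -0.01, "ty": 0, "tz": 0, "rx": 0, "ry": 0, "rz": 0, "gripper": 1}, {"tx": 0, "ty": 0, "tz": 0, "rx": 0, "ry": 0, "rz": 0, "gripper": 1}, {"tx": 0, "ty": 0, "tz": 0, "rx": 0, "ry": 0, "rz": 0, "gripper": 1}])

```text
time_s: 10.6
ee_pos: [581.4, 81.3, 75.7]
ee_rot: [-179.9, -20.3, -9.2]
force: [-0.1, 2.4, 7.1]
gripper_width: 17.9
gripper_force: 40.0
```

```bash
python3 -c "
from go import *
s=env.state();print(s['ee_pos'],s['ee_rot'],s['force'],s['torque'])
w=grab('wrist','w4');save(w,'j.png',(180,0,330,200),3)
P,Rt=slope([646.3,70.5,89],-9.3,[-98,-.75,9.5]);plan(P,Rt)"
```

```text
[581.39154303  81.3479857   75.65561239] [-179.92174573  -20.29985576   -9.22677055] [-0.09877351  2.37937732  7.13188546] [-0.21474778  0.46120521 -0.00295841]
turn [-0.0034 -0.0099  0.0023] | shift after turn [-0.0632  0.0019  0.0009] | shift before turn [-0.0632  0.0019  0.0006] | mm [-31.6   1.    0.4]
```

View pics/j.png

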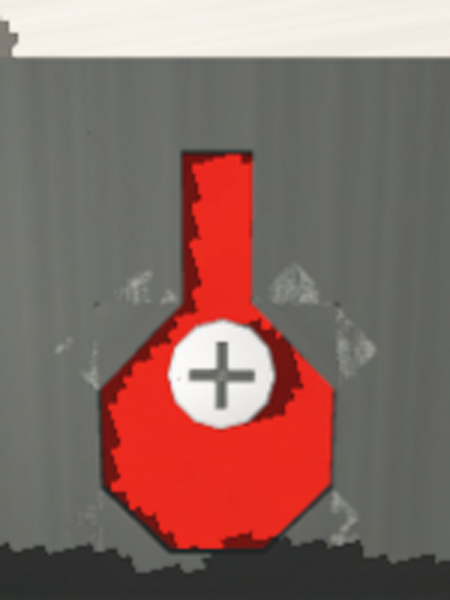

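The close crop shows the screw head at (221,375) and the slot centre at column 217. The screw is about 0.7 mm to the right, and the plan's +1 mm of ty agrees. I continue pulling.

Call:
send_rows(motion=[{"tx": -0.003, "ty": 0.0016, "tz": 0, "rx": -0.003, "ry": -0.005, "rz": 0, "gripper": 1}, {"tx": -0.01, "ty": 0, "tz": 0, "rx": 0, "ry": 0, "rz": 0, "gripper": 1}, {"tx": -0.01, "ty": 0, "tz": 0, "rx": 0, "ry": 0, "rz": 0, "gripper": 1}, {"tx": -0.01, "ty": 0, "tz": 0, "rx": 0, "ry": 0, "rz": 0, "gripper": 1}, {"tx": -0.01, "ty": 0, "tz": 0, "rx": 0, "ry": 0, "rz": 0, "gripper": 1}, {"tx": 0, "ty": 0, "tz": 0, "rx": 0, "ry": 0, "rz": 0, "gripper": 1}, {"tx": 0, "ty": 0, "tz": 0, "rx": 0, "ry": 0, "rz": 0, "gripper": 1}])

```text
time_s: 11.52
ee_pos: [560.9, 83.8, 67.9]
ee_rot: [180.0, -20.1, -9.2]
force: [-1.0, 1.9, 7.4]
gripper_width: 17.8
gripper_force: 40.0
```

```bash
python3 -c "
from go import *
s=env.state();print(s['ee_pos'],s['ee_rot'],s['force'],s['torque'])
P,Rt=slope([646.3,70.5,89],-9.3,[-98,-.75,9.5]);plan(P,Rt)"
```

```text
[560.89097415  83.83115122  67.89847071] [179.97723869 -20.09037951  -9.22242281] [-1.03399226  1.87985174  7.40091997] [-0.09086486  0.44327485  0.07220253]
turn [-0.0001 -0.003   0.0024] | shift after turn [-0.0191  0.0002  0.0005] | shift before turn [-0.0191  0.0002  0.0004] | mm [-9.6  0.1  0.2]
```

Call:
send_rows(motion=[{"tx": -0.008, "ty": 0, "tz": 0, "rx": 0, "ry": 0, "rz": 0, "gripper": 1}, {"tx": -0.008, "ty": 0, "tz": 0, "rx": 0, "ry": 0, "rz": 0, "gripper": 1}, {"tx": -0.002, "ty": 0, "tz": 0, "rx": 0, "ry": 0, "rz": 0, "gripper": 1}, {"tx": 0, "ty": 0, "tz": 0, "rx": 0, "ry": 0, "rz": 0, "gripper": 1}, {"tx": 0, "ty": 0, "tz": 0, "rx": 0, "ry": 0, "rz": 0, "gripper": 1}])

```text
time_s: 12.15
ee_pos: [553.1, 85.2, 65.1]
ee_rot: [180.0, -20.2, -9.2]
force: [-0.1, 1.0, 5.6]
gripper_width: 17.8
gripper_force: 40.0
```

Call:
send_rows(motion=[{"tx": -0.002, "ty": 0, "tz": 0, "rx": 0, "ry": 0, "rz": 0, "gripper": 1}, {"tx": 0, "ty": 0, "tz": 0, "rx": 0, "ry": 0, "rz": 0, "gripper": 1}, {"tx": 0, "ty": 0, "tz": 0, "rx": 0, "ry": 0, "rz": 0, "gripper": 1}])

```text
time_s: 12.52
ee_pos: [552.4, 85.4, 64.9]
ee_rot: [180.0, -20.2, -9.2]
force: [0.5, 0.3, 6.3]
gripper_width: 17.9
gripper_force: 40.0
```

```bash
python3 -c "
from go import *
s=env.state();print(s['ee_pos'],s['ee_rot'],s['force'],s['torque'])
w=grab('wrist','w5');save(w,'k.png',(180,0,330,200),3)
P,Rt=slope([646.3,70.5,89],-9.3,[-98,-.75,9.5]);plan(P,Rt)"
```

```text
[552.42295392  85.37266652  64.88707454] [179.99487613 -20.17922192  -9.19590187] [0.49584319 0.25617878 6.25728511] [-0.27866202  0.18127319  0.06718177]
turn [-0.0011 -0.0061  0.0031] | shift after turn [-0.0009  0.0005  0.0007] | shift before turn [-0.0009  0.0005  0.0007] | mm [-0.5  0.3  0.4]
```

View pics/k.png

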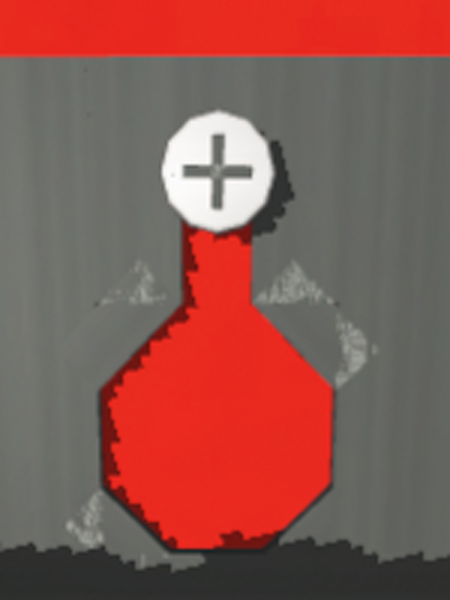

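The view shows the screw centred in the slot at (217,171), near the slot end at row 152. I push on in small steps to feel for the stop.

Call:
send_rows(motion=[{"tx": -0.002, "ty": 0, "tz": 0, "rx": 0, "ry": 0, "rz": 0, "gripper": 1}, {"tx": 0, "ty": 0, "tz": 0, "rx": 0, "ry": 0, "rz": 0, "gripper": 1}, {"tx": 0, "ty": 0, "tz": 0, "rx": 0, "ry": 0, "rz": 0, "gripper": 1}])

```text
time_s: 12.95
ee_pos: [551.7, 85.5, 64.6]
ee_rot: [-180.0, -20.2, -9.2]
force: [0.8, -0.5, 5.6]
gripper_width: 17.9
gripper_force: 40.0
```

Call:
send_rows(motion=[{"tx": -0.002, "ty": 0, "tz": 0, "rx": 0, "ry": 0, "rz": 0, "gripper": 1}, {"tx": 0, "ty": 0, "tz": 0, "rx": 0, "ry": 0, "rz": 0, "gripper": 1}, {"tx": 0, "ty": 0, "tz": 0, "rx": 0, "ry": 0, "rz": 0, "gripper": 1}])

```text
time_s: 13.32
ee_pos: [551.5, 85.6, 64.6]
ee_rot: [-180.0, -20.3, -9.2]
force: [2.9, -0.6, 5.5]
gripper_width: 17.9
gripper_force: 40.0
```

Call:
send_rows(motion=[{"tx": -0.002, "ty": 0, "tz": 0, "rx": 0, "ry": 0, "rz": 0, "gripper": 1}, {"tx": 0, "ty": 0, "tz": 0, "rx": 0, "ry": 0, "rz": 0, "gripper": 1}, {"tx": 0, "ty": 0, "tz": 0, "rx": 0, "ry": 0, "rz": 0, "gripper": 1}])

```text
time_s: 13.7
ee_pos: [551.4, 85.7, 64.6]
ee_rot: [-180.0, -20.4, -9.2]
force: [5.5, -3.2, 5.5]
gripper_width: 17.8
gripper_force: 40.0
```

```bash
python3 -c "
from go import *
s=env.state();print(s['ee_pos'],s['ee_rot'],s['force'],s['torque'])
P,Rt=slope([646.3,70.5,89],-9.3,[-98,-.75,9.5]);plan(P,Rt)
w=grab('wrist','w6');K,_=cam(w);C=np.linalg.inv(np.array(w['T_tool_cam']))
for z in (3.9,5):
  for q in ([98,-.75,z-11.5],[102,-.75,z],[116,-.75,z]):
    p=K@(C[:3,:3]@q+C[:3,3]);p=p[:2]/p[2];print(((p-[180,0])+.5)*3-.5)
cv2.imwrite('pics/l.png',cv2.resize(w['frame'][0:120,200:310,::-1],None,fx=4,fy=4))
im=w['frame'][:,253].astype(int);print([ (i,im[i].tolist()) for i in range(30,80,2)])
"
```

```text
[551.39479537  85.69896122  64.64741732] [-179.96595604  -20.35894973   -9.18488214] [ 5.51187069 -3.24249899  5.53835428] [-0.76341617 -0.36711208 -0.13850814]
turn [-0.0025 -0.012   0.0036] | shift after turn [0.0013 0.0008 0.001 ] | shift before turn [0.0013 0.0008 0.001 ] | mm [0.6 0.4 0.5]
[216.23547264 165.25243353]
[216.22236452 148.70099356]
[216.17228339  54.8925068 ]
[216.23555093 166.21468071]
[216.22252339 149.71199708]
[216.17278019  56.55368933]
[(30, [104, 107, 104]), (32, [105, 107, 104]), (34, [152, 152, 148]), (36, [237, 236, 234]), (38, [240, 239, 237]), (40, [240, 239, 238]), (42, [133, 134, 130]), (44, [105, 108, 103]), (46, [105, 107, 103]), (48, [105, 107, 103]), (50, [105, 106, 103]), (52, [115, 118, 113]), (54, [135, 137, 132]), (56, [127, 131, 125]), (58, [104, 108, 104]), (60, [105, 108, 104]), (62, [105, 109, 104]), (64, [105, 109, 104]), (66, [119, 122, 118]), (68, [242, 240, 238]), (70, [241, 240, 238]), (72, [239, 237, 235]), (74, [162, 159, 157]), (76, [112, 25, 21]), (78, [233, 43, 32])]
```

The plate is stopped: position stays put while the force rises, and the head centre at row ~163 matches home (165). I relax the preload and then release.

Call:
send_rows(motion=[{"tx": 0.0025, "ty": 0, "tz": 0, "rx": 0, "ry": -0.006, "rz": 0, "gripper": 1}, {"tx": 0, "ty": 0, "tz": 0, "rx": 0, "ry": 0, "rz": 0, "gripper": 1}, {"tx": 0, "ty": 0, "tz": 0, "rx": 0, "ry": 0, "rz": 0, "gripper": 1}])

```text
time_s: 14.12
ee_pos: [551.5, 85.6, 64.5]
ee_rot: [-180.0, -20.1, -9.2]
force: [4.8, -0.3, 5.1]
gripper_width: 17.8
gripper_force: 40.0
```

Call:
send_rows(motion=[{"tx": 0, "ty": 0, "tz": 0, "rx": 0, "ry": 0, "rz": 0, "gripper": 0.4}, {"tx": 0, "ty": 0, "tz": 0, "rx": 0, "ry": 0, "rz": 0, "gripper": 0.2}, {"tx": 0, "ty": 0, "tz": 0, "rx": 0, "ry": 0, "rz": 0, "gripper": 0.2}, {"tx": 0, "ty": 0, "tz": 0, "rx": 0, "ry": 0, "rz": 0, "gripper": 0.2}, {"tx": 0, "ty": 0, "tz": 0, "rx": 0, "ry": 0, "rz": 0, "gripper": 0.2}, {"tx": 0, "ty": 0, "tz": 0, "rx": 0, "ry": 0, "rz": 0, "gripper": 0.2}])

```text
time_s: 14.88
ee_pos: [547.9, 85.0, 62.2]
ee_rot: [179.9, -19.6, -9.2]
force: [-0.9, 0.4, 0.4]
gripper_width: 36.7
gripper_force: 0.0
```

Released at 36.7 mm opening. I back straight out along the tool axis and look.

Call:
send_rows(motion=[{"tx": 0, "ty": 0, "tz": -0.02, "rx": 0, "ry": 0, "rz": 0, "gripper": 0.2}, {"tx": 0, "ty": 0, "tz": -0.05, "rx": 0, "ry": 0, "rz": 0, "gripper": 0.2}, {"tx": 0, "ty": 0, "tz": -0.08, "rx": 0, "ry": 0, "rz": 0, "gripper": 0.2}, {"tx": 0, "ty": 0, "tz": -0.08, "rx": 0, "ry": 0, "rz": 0, "gripper": 0.2}, {"tx": 0, "ty": 0, "tz": -0.08, "rx": 0, "ry": 0, "rz": 0, "gripper": 0.2}, {"tx": 0, "ty": 0, "tz": 0, "rx": 0, "ry": 0, "rz": 0, "gripper": 0.2}, {"tx": 0, "ty": 0, "tz": 0, "rx": 0, "ry": 0, "rz": 0, "gripper": 0.2}, {"tx": 0, "ty": 0, "tz": 0, "rx": 0, "ry": 0, "rz": 0, "gripper": 0.2}])

```text
time_s: 15.88
ee_pos: [496.0, 93.4, 206.8]
ee_rot: [179.8, -19.5, -9.2]
force: [-0.9, -0.7, 0.2]
gripper_width: 36.6
gripper_force: 0.0
```

```bash
python3 -c "
from go import *
s=env.state();print(s['ee_pos'],s['ee_rot'],s['force'])
w=grab('wrist','w7');save(w,'m.png',None,1.5)"
```

```text
[495.96106533  93.44167919 206.76168349] [179.80234815 -19.48391879  -9.23161155] [-0.91657411 -0.72245857  0.19306037]
```

View pics/m.png

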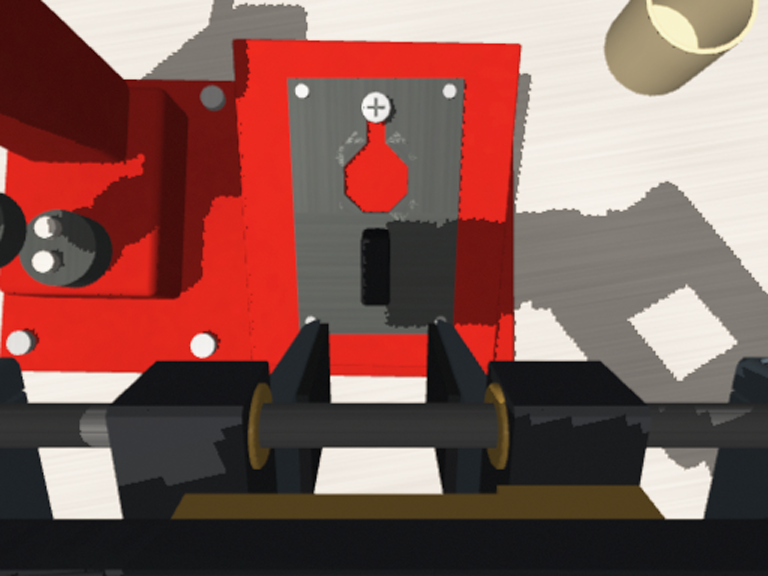

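The last view shows the plate flat and straight on the slope over the pocket, with corners (288,79), (465,80) and (455,333). The screw head at (376,107) is in the narrow end, the gripper is clear, and the cup is undisturbed.

```bash
python3 -c "
from workcell import env
print(env.job_done())"
```

```text
the job is handed in; nothing more can be done
None
```

The keyhole plate is hung on the screw at the narrow end of its slot and released flat over the pocket, within about 1° of straight. The blank and the cup were not touched, and the job was handed in at about 16 s; no verdict came back.

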